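Find the heavy side of a loaded vial rotator's disc and hold it down

TASK

The vials on the rotator's disc are unevenly filled and I want to clip a balance vial on opposite the heavy side. Put the gear lever in neutral (straight up) and leave it there, turn the disc by hand to find its heavy side, then finish holding the disc still in your fingers with the heavy side straight down. Do not let go at the end, and do not shift the slide tray, the spare vial or the staining jar.

Things in the scene. Friction and masses are not known exactly. Their poses are not given: they have to be found in the camera images.
- rotator: Vial rotator, fixed to the bench: base plate 250 x 170 x 16 mm, white drive housing 150 (x) x 110 (y) mm, top at 206 mm, with a dial on its roof to 219 mm. Origin: on the bench, 5 mm in +x of the housing's middle. +x runs along the level shaft from housing to disc (away from the robot), +y to the flank without the lever, +z up.
- disc: Grey upright disc, 250 mm across, 8 mm thick. Origin: its centre, on the shaft, 101 mm in +x of the rotator's origin, 155 mm up. It turns endlessly about the rotator's x; its axes turn with it (x along the shaft). Six white vials in clips stand 30 mm off its far face, out to 88 mm from the axis; outside that both faces are bare. The housing's front is 27 mm behind it.
- index_plug (a point): Flush steel plug, 12 mm across, in the disc, 110 mm from the shaft axis: shows how far the disc has turned, not where the weight is. The vials look alike, but some hold steel beads: the heavy side may lie anywhere round the disc and is not reported. It pulls with 0.09 to 0.13 N m when level with the shaft.
- gear_lever (a joint): Gear lever on the housing's -y flank, hinged about the rotator's y: 0 = straight up = neutral, positive = leaning back from the disc (to -x), range -0.9 to 0.9 rad. Starts in gear, at 0.55 to 0.8. In gear the drive holds the disc; within about 0.25 rad of upright it is free. It stays where it is left; moving it takes up to 10 N at the knob.
- lever_knob (a point): Middle of the lever's black knob (26 mm across, 32 mm tall along the lever), 85 mm from the hinge. The lever's rod is 8 mm thick; the knob's axis is 45 mm out from the housing's flank.
- lever_hinge (a point): On the hinge axis of the gear lever, in the plane in which the lever swings: 5 mm in -x and 100 mm in -y of the rotator's origin, 100 mm above the bench.
- slide_tray: Bystander: open black tray of microscope slides, 200 x 120 x 26 mm; origin at the centre of its underside.
- spare_vial: Bystander: empty white vial with a black cap, 29 mm across, 59 mm tall, standing beside the rotator; origin at the centre of its underside.
- stain_jar: Bystander: square glass staining jar with a white lid, 68 x 68 x 109 mm, standing; origin at the centre of its underside.
- shaft_end (a point): Front end of the shaft's hub, 122 mm in +x of the rotator's origin, 155 mm up. Its bearing is stiff: 0.05 N m dry drag plus grease. Left alone in neutral the disc rolls heavy side downward without swinging, in 2 to 4 s, and sticks 20 to 35 degrees short of the bottom on the side it came from. Let go nearer the bottom, or that near the very top, it stays put.

How it is judged (in metres and radians):
On the way, in this order (a step that is already met when the one before it is completed fails the run):
1. the gear lever is in neutral (value of joint gear_lever between -0.2 and 0.2 rad), for 0.2 s.
2. the disc is turned by hand (contact force between the fingers and disc above 0.3 N and angular speed of disc above 0.05 rad/s), for 0.1 s.
At the end, for the whole second after the job is handed in: The heavy side of the disc is within 0.2 rad (11 degrees) of straight down, the fingers hold the disc (contact force over 1 N) and it is still (under 0.1 rad/s), and the gear lever is in neutral (within 0.2 rad of upright) (all of step 1 and angle between heavy_side's own z axis and vertical below 0.2 rad and contact force between the fingers and disc above 1 N and angular speed of disc below 0.1 rad/s); the arm keeps its last pose, push and grip.
It fails at once if the slide tray, the spare vial or the staining jar is shifted by more than 30 mm (distance of any of slide_tray, spare_vial, stain_jar from where it was at the start of the episode above 0.03 m).
It also fails if it takes over 67 s, if anything falls off the work surface, if the arm or the gripper's body presses on something with over 40 N, if the wrist force passes 120 N, or if a joint passes its speed limit or range.

ROBOT

A 7-joint arm with a two-finger parallel gripper is mounted at the origin on the work surface. World frame = base frame: x ahead of the robot, y to its left, z up, the work surface at z = 0. Lengths are in m, angles in degrees, forces in N, time in s.
With the tool pointing down it reaches from about 0.4 to 0.925 m from the base axis. Payload 4.1 kg.
Tool frame: the origin (TCP) lies midway between the tips of the shut fingers; the grasp point (between the pads) lies grasp_offset behind it (grasp_offset is the distance from the TCP to the grasp point, in m); z points along the fingers, y is the direction in which the jaws open and shut (so a half turn about z gives the same grasp; the last joint's range is limited). The gripper opens to 85 mm and grips with 20 to 120 N. Pads are 22 mm wide; open, the fingers measure 114 mm over their backs; the gripper's body (76 mm by 85 mm) begins 54 mm behind the grasp point. The pads swing forward as they close: fully open they stand 13 mm farther back than shut.
Start: joints at [57.983, 22.827, 2.584, 88.041, -1.071, 69.15, -2.905], TCP at [0.288, -0.583, 0.231] pointing down, gripper open.
Joint ranges: [-161.44, 161.44], [-28.35, 127.94], [-78.24, 83.42], [0, 140.83], [-78.03, 258.03], [13.02, 114.36], [-168.23, 168.23]. Speed limits (degrees/s): [147.25, 147.25, 180, 180, 180, 180, 180].

INTERFACE

Orientations are given as a 3x3 rotation matrix whose columns are the frame's x, y, z axes.
In Python, from rig import * gives the robot as it stands.
- The arm moves only by the shell command python3 -m creep 'ROWS' [FORCE]. ROWS is JSON, a list of rows, each a list of 3 entries, a list of its own where there are three numbers: the turn, a rotation vector about the tool's x, y, z in units of 6 degrees (1.0 is 6 degrees), then the shift along the tool's x, y, z in units of 40 mm (1.0 is 40 mm), then the opening, from 0 (shut) to 1 (fully open). In form: [[[rx, ry, rz], [tx, ty, tz], fingers], ...]. A call has 1 to 12 rows; each row shifts and turns the commanded pose from where the row before left it, along the tool's axes as they then stand; what a row does not reach is not made up. A row lasts 1/12 s, in which the tool goes at most 41.7 mm and 7.16 degrees, less where a joint would pass 70% of its speed; a pose out of reach is approached as far as the arm can. A call is refused whole if a number of a shift passes 1 or a number of a turn 1, either way. A call with a gripper value outside its range is refused whole. The fingers move at their own pace and stop on an object; FORCE is the grip in N (left out, the last holds). Time passes only in rows, so rows that do not move let the fingers close. It gives the time, the measured TCP pose, the force and the opening at its end, in the units of the state.
- sense(): the state, without advancing time (a new reading comes with each control period).
- capture(name): name is "side" or "top" or "wrist"; returns (picture, depth): 420x560x3 uint8, red, green, blue; 420x560 float32, m along the optical axis (not along the pixel's ray), 0 where there is no reading.
- calibration(name): a dict with "vfov" (degrees; the focal length in pixels is half the picture's height over the tangent of half this angle, whatever the lens; pixels are square), "cx", "cy" (the principal point, pixels), "D" ([k1, k2, p1, p2, k3] as OpenCV has them; the pictures are not rectified), "position" and "attitude" of the camera in the world; the wrist camera has in their place "hand_eye" (4x4, takes a point from camera to tool coordinates, whose origin is the TCP and whose axes are the flange's). Camera axes: x right, y down, z forward; pixel columns grow to the right and rows downward; lengths in m; the calibration is good to about 2 mm. A picture is of the moment at which its call begins: read the wrist's pose just before it. calibration takes no time and is no camera call.
- hand_in(): hands the job in, once; it reports no verdict.
Trained networks look in the newest picture that a camera, given by its name, has taken for a name from the list of things; names that differ only in an ending like _2 or _b are one class to them, and where a whole thing is asked for, a point or a joint stands for the part that bears it (a point fixed in the world has none). Each returns a list of dicts, best first, with "p" (0 to 1); they miss things now and then, are a little off and sometimes report something else, mostly with a low value. They report only what shows in the picture. A call takes as long as a camera call.
- masks_of(camera, query): "mask" (420x560 bool, what is visible of it) and "uv" ([column, row] in pixels, amid what is visible of it).
The state is a dict: "time_s": time; "qpos": joint angles; "dq": joint speeds; "joint_torque": joint torques, N m; "tool_pos": TCP position; "eef_rot": TCP orientation; "wrist_force": force on the tool from outside, world axes, zero at the start; "torque": the same for the moment, N m; "opening": opening from 0.0 (shut) to 1.0 (fully open).
Only numpy, scipy, OpenCV 4.12 (cv2) and the standard library are available. Lean on these libraries where they do the work, as an engineer would, in place of code of your own. Each camera call takes 0.05 s, during which the arm holds its last target.

## Working session

There is one attempt and no reset: what is moved stays moved. The work goes in short steps, Python scripts to look and compute and a shell command to move; the robot and the scene stay as the last step left them, time stands still between calls to the robot, and variables do not carry over. Pictures are saved under pics/ and viewed, and the job is handed in when it is done.

```bash
ls; mkdir -p pics; python3 - <<'E'
from rig import *
import cv2
s=sense()
print({k:s[k] for k in s})
for n in ["side","top","wrist"]:
    p,d=capture(n); cv2.imwrite(f"pics/{n}0.png",p[:,:,::-1]); print(n,calibration(n))
E
```

```text
pics
{'time_s': 0.0, 'qpos': array([57.98309774, 22.87161414,  2.58149236, 88.11343655, -1.06978265,
       69.15103896, -2.90430759]), 'dq': array([-0.11888915, -0.02000172,  0.08463238, -0.02351356, -0.01582827,
        0.04257556, -0.12011812]), 'joint_torque': array([-9.51939523e-05, -4.75127900e+01,  1.36473175e+00, -2.54220128e+01,
        1.17388624e-02,  9.38997022e-03, -1.01215164e-05]), 'tool_pos': array([ 0.28816838, -0.58192432,  0.2302731 ]), 'eef_rot': array([[ 8.96090949e-01,  4.43869324e-01, -1.01645098e-03],
       [ 4.43870456e-01, -8.96089411e-01,  1.66918635e-03],
       [-1.69930344e-04, -1.94691534e-03, -9.99998090e-01]]), 'wrist_force': array([-1.06461793, -0.29528567, -0.58222125]), 'torque': array([-0.02300365,  0.01979348,  0.0218224 ]), 'opening': 0.9960055430130067}
side {'vfov': 42.2186538367988, 'cx': 283.937907600496, 'cy': 212.5003845584962, 'D': array([-0.04339515,  0.        ,  0.        ,  0.        ,  0.        ]), 'position': array([-0.61406915,  0.55647728,  0.99931369]), 'attitude': array([[-0.44335903, -0.48748345,  0.7521919 ],
       [-0.8962
[... 277 characters left out ...]
.00316645, 1.34318027]), 'attitude': array([[ 0.06930338, -0.97587481,  0.20703962],
       [-0.99758041, -0.0689397 ,  0.00897981],
       [ 0.00551008, -0.207161  , -0.97829135]])}
wrist {'vfov': 71.1582043037127, 'cx': 281.27134966725464, 'cy': 206.24926526777278, 'D': array([-0.01646745,  0.        ,  0.        ,  0.        ,  0.        ]), 'hand_eye': array([[ 4.99156337e-04, -9.57821668e-01, -2.87362842e-01,
         7.44309564e-02],
       [ 9.99999852e-01,  5.40517626e-04, -6.45985778e-05,
        -1.20790503e-04],
       [ 2.17198598e-04, -2.87362767e-01,  9.57821796e-01,
        -1.41547854e-01],
       [ 0.00000000e+00,  0.00000000e+00,  0.00000000e+00,
         1.00000000e+00]])}
```

View pics/side0.png

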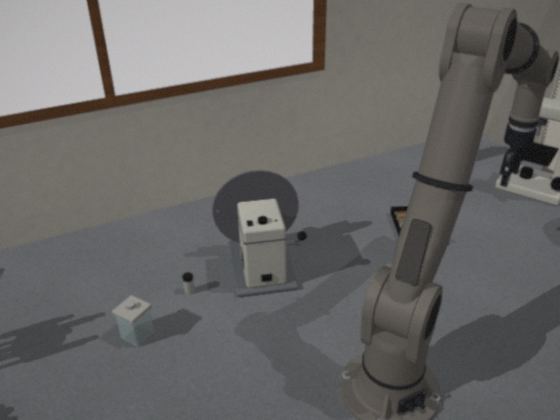

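View pics/top0.png

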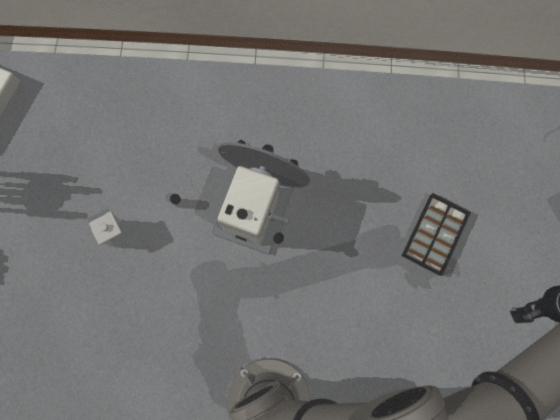

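View pics/wrist0.png

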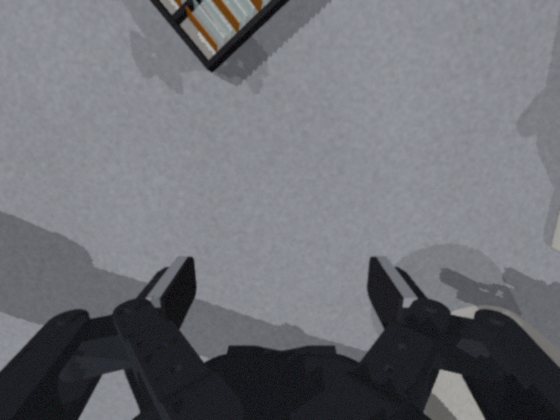

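The side picture shows the housing at about (262,240), the disc at (256,205) and the knob at (301,236). In the top picture the housing is at (248,203), the disc rim runs from (219,150) to (309,183), the knob is at (278,238), the vial at (175,199), the jar at (105,228) and the tray at (437,233).

```bash
cat > h.py <<'E'
from rig import *
import numpy as np, cv2
def pts(cam,depth,uv,s=None):
    c=calibration(cam); uv=np.asarray(uv,float).reshape(-1,1,2)
    f=210/np.tan(np.radians(c["vfov"])/2)
    K=np.array([[f,0,c["cx"]],[0,f,c["cy"]],[0,0,1]])
    n=cv2.undistortPoints(uv,K,c["D"]).reshape(-1,2)
    ij=np.round(uv.reshape(-1,2)).astype(int)
    z=depth[ij[:,1].clip(0,419),ij[:,0].clip(0,559)]
    P=np.c_[n*z[:,None],z]
    if "position" in c: return P@np.array(c["attitude"]).T+c["position"],z
    H=np.array(c["hand_eye"]); P=P@H[:3,:3].T+H[:3,3]
    return P@s["eef_rot"].T+s["tool_pos"],z
def proj(cam,P,s=None):
    c=calibration(cam); P=np.asarray(P,float).reshape(-1,3)
    f=210/np.tan(np.radians(c["vfov"])/2)
    if "position" in c: Q=(P-c["position"])@np.array(c["attitude"])
    else:
        H=np.array(c["hand_eye"]); Q=(P-s["tool_pos"])@s["eef_rot"]; Q=(Q-H[:3,3])@H[:3,:3]
    K=np.array([[f,0,c["cx"]],[0,f,c["cy"]],[0,0,1]])
    return cv2.projectPoints(Q,np.zeros(3),np.zeros(3),K,c["D"])[0].reshape(-1,2)
def cloud(cam,query,depth,s=None,er=1):
    out=[]
    for m in masks_of(cam,query)[:3]:
        k=cv2.erode(m["mask"].astype(np.uint8),np.ones((3,3)),iterations=er)>0
        v,u=np.nonzero(k)
        if len(u)==0: out.append((m["p"],m["uv"],np.zeros((0,3)))); continue
        P,z=pts(cam,depth,np.c_[u,v],s); out.append((m["p"],m["uv"],P[z>0]))
    return out
E
python3 - <<'E'
from h import *
for n in ["top","side"]:
    p,d=capture(n)
    for q in ["rotator","disc","index_plug","gear_lever","lever_knob","slide_tray","spare_vial","stain_jar"]:
        for P_,uv,P in cloud(n,q,d,er=0 if q in("lever_knob","index_plug","gear_lever") else 1)[:2]:
            if len(P)==0: print(n,q,P_,uv); continue
            print(n,q,round(P_,2),np.round(uv),len(P),"med",np.median(P,0).round(3),"lo",np.percentile(P,3,0).round(3),"hi",np.percentile(P,97,0).round(3))
            if q=="rotator":
                T=P[P[:,2]>0.195]; T=T[T[:,2]<.21]
                if len(T)>30:
                    r=cv2.minAreaRect(T[:,:2].astype(np.float32)); print("  roof",T[:,2].mean(),r,cv2.boxPoints(r).round(3).tolist())
            if q=="disc" :
                c=np.median(P,0);w=P[np.linalg.norm(P-c,axis=1)<.16];c=w.mean(0);u_,s_,vt=np.linalg.svd(w-c);print("  plane",c,vt[2],s_/np.sqrt(len(w)))
print(sense()["time_s"])
E
```

```text
top rotator 0.89 [256. 196.] 6231 med [0.518 0.062 0.203] lo [ 0.414 -0.03   0.014] hi [0.62  0.149 0.264]
  roof 0.20511316075487607 ((0.524376630783081, 0.0728025808930397), (0.23045742511749268, 0.20666185021400452), 73.3637466430664) [[0.3919999897480011, -0.00800000037997961], [0.5899999737739563, -0.06700000166893005], [0.656000018119812, 0.15399999916553497], [0.4580000042915344, 0.21299999952316284]]
top disc 0.66 [267. 166.] 1748 med [0.596 0.044 0.2  ] lo [ 0.567 -0.049  0.099] hi [0.625 0.153 0.277]
  plane [0.59589006 0.04863925 0.19680698] [-0.96211729  0.27209697  0.01713339] [0.06362009 0.05155762 0.00423584]
top index_plug 0.86 [264. 161.] 2017 med [0.598 0.044 0.2  ] lo [ 0.567 -0.05   0.085] hi [0.628 0.157 0.277]
top gear_lever 0.54 [279. 231.] 174 med [0.426 0.001 0.163] lo [ 0.403 -0.015  0.102] hi [0.482 0.019 0.176]
top lever_knob 0.5 [282. 225.] 234 med [ 0.452 -0.     0.123] lo [ 0.404 -0.018  0.016] hi [0.485 0.022 0.176]
top slide_tray 0.93 [438. 233.] 2854 med [ 0.477 -0.44   0.022] lo [ 0.386 -0.513  0.006] hi [ 0.572 -0.368  0.033]
top stain_jar 0.84 [11
[... 909 characters left out ...]
048  0.079] hi [0.629 0.166 0.271]
side gear_lever 0.72 [297. 242.] 163 med [0.459 0.007 0.114] lo [ 0.401 -0.08   0.001] hi [0.592 0.02  0.176]
side gear_lever 0.39 [258. 225.] 8189 med [0.512 0.1   0.164] lo [ 0.412 -0.038  0.014] hi [0.628 0.166 0.261]
side lever_knob 0.73 [295. 238.] 164 med [0.46  0.008 0.111] lo [ 0.401 -0.043  0.004] hi [0.581 0.023 0.176]
side slide_tray 0.69 [398. 213.] 167 med [ 0.549 -0.416  0.025] lo [ 0.499 -0.459  0.011] hi [ 0.584 -0.382  0.033]
side spare_vial 0.78 [187. 282.] 158 med [0.509 0.299 0.041] lo [0.504 0.288 0.007] hi [0.523 0.308 0.061]
side stain_jar 0.75 [132. 318.] 1295 med [0.401 0.469 0.077] lo [0.379 0.431 0.015] hi [0.444 0.503 0.105]
1.05
```

```bash
python3 - <<'E'
from h import *
res=[]
for n in ["top","side"]:
    p,d=capture(n)
    P=cloud(n,"rotator",d,er=0)[0][2]
    D=cloud(n,"disc",d,er=2)[0][2]
    a=np.radians(-16); 
    R=np.array([[np.cos(a),-np.sin(a)],[np.sin(a),np.cos(a)]])
    Q=P[:,:2]@R; T=(P[:,2]>.198)&(P[:,2]<.211)&(Q[:,0]<.545)
    r=cv2.minAreaRect(P[T][:,:2].astype(np.float32)); print(n,"roof",r,"local lo/hi",np.percentile(Q[T],[1,99],axis=0).round(4).tolist())
    # disc near face ransac-ish
    DQ=np.c_[D[:,:2]@R,D[:,2]]
    k=np.abs(DQ[:,0]-np.median(DQ[:,0]))<.006; W=D[k]; c=W.mean(0); vt=np.linalg.svd(W-c)[2]; v=vt[2]*np.sign(vt[2][0])
    print("disc",c.round(4),v.round(4),"yaw",np.degrees(np.arctan2(v[1],v[0])),"local x",np.median(DQ[k][:,0]),"y,z range",np.percentile(DQ[k][:,1:],[0.5,99.5],axis=0).round(4).tolist())
    K=cloud(n,"lever_knob",d,er=0)[0][2]
    K=K[K[:,2]>.14]; print("knob",len(K),K.mean(0),(K[:,:2]@R).mean(0))
    crop=p[130:300,180:340] if n=="top" else p[140:310,190:330]
    cv2.imwrite(f"pics/{n}crop.png",cv2.resize(crop[:,:,::-1],None,fx=3.5,fy=3.5,interpolation=cv2.INTER_CUBIC))
E
```

```text
top roof ((0.49786925315856934, 0.08192509412765503), (0.10965829342603683, 0.15028724074363708), 74.19380950927734) local lo/hi [[0.3828, 0.1625], [0.5279, 0.2684]]
disc [0.5951 0.0493 0.1992] [ 0.9614 -0.2753 -0.0039] yaw -15.97737220336842 local x 0.5583828458631829 y,z range [[0.1047, 0.08], [0.3266, 0.2806]]
knob 101 [0.41493174 0.00133293 0.16894883] [0.39849059 0.11565198]
side roof ((0.497304230928421, 0.08717961609363556), (0.10975206643342972, 0.1548050045967102), 73.88420104980469) local lo/hi [[0.3784, 0.1682], [0.5244, 0.2743]]
disc [0.6003 0.0678 0.1961] [ 0.9611 -0.2763  0.0029] yaw -16.042506795842066 local x 0.5583760652515815 y,z range [[0.11, 0.0739], [0.3346, 0.2734]]
knob 71 [0.40838905 0.01026599 0.16833707] [0.38973906 0.12243558]
```

View pics/topcrop.png

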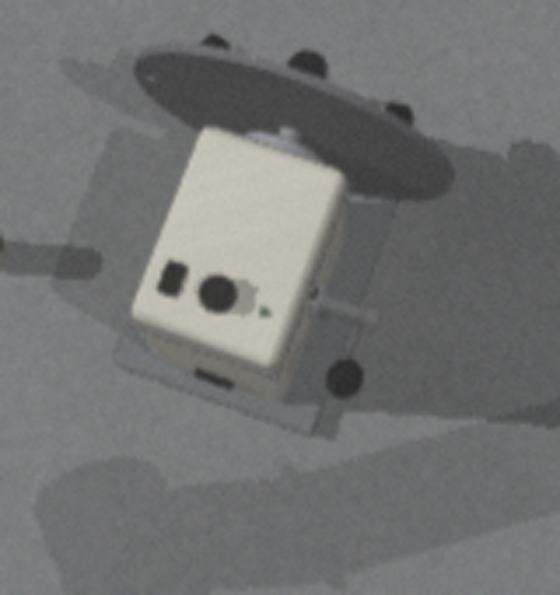

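View pics/sidecrop.png

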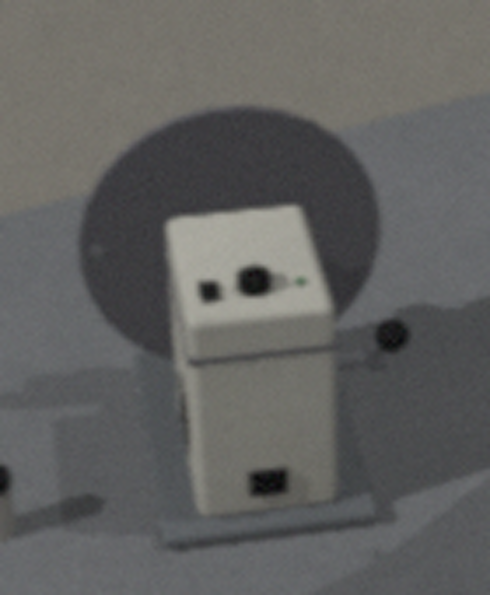

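```bash
python3 - <<'E'
import rig; print([x for x in dir(rig) if not x.startswith('__')]); print(getattr(rig,'grasp_offset',None))
E
cat >> h.py <<'E'
from scipy.spatial.transform import Rotation as Ro
YAW=np.radians(-16.0); O=np.array([.461,.2185,0.])
RR=np.array([[np.cos(YAW),-np.sin(YAW),0],[np.sin(YAW),np.cos(YAW),0],[0,0,1]])
def r2w(p): return RR@(O+np.asarray(p,float))   # rotator coords -> world
def w2r(p): return np.asarray(p)@RR-O
def toolR(tilt=0):
    "tool y=+x_r, x=+y_r, z down; tilt deg about x_r (right hand)"
    B=RR@np.array([[0,1,0],[1,0,0],[0,0,-1.]])
    return Ro.from_rotvec(np.radians(tilt)*RR[:,0]).as_matrix()@B
def plan(p,R,n,s=None,p0=None,R0=None):
    s=s or sense(); p0=s["tool_pos"] if p0 is None else p0; R0=s["eef_rot"] if R0 is None else R0
    w=Ro.from_matrix(R0.T@R).as_rotvec()
    print("total turn(u)",(np.degrees(w)/6).round(2),"shift(u,tool0)",(R0.T@(p-p0)/.04).round(2))
    cur=R0.copy()
    for i in range(n):
        d=cur.T@(p-p0)/n/.04; print([list((np.degrees(w)/n/6).round(2)),list(d.round(2))]); cur=cur@Ro.from_rotvec(w/n).as_matrix()
def st():
    s=sense(); rr=RR.T@s["eef_rot"]
    print("t",round(s["time_s"],2),"tcp_r",w2r(s["tool_pos"]).round(4),"axes_r x",rr[:,0].round(3),"z",rr[:,2].round(3),"F_r",(RR.T@s["wrist_force"]).round(1),"T",(RR.T@s["torque"]).round(2),"open",round(s["opening"],3)); return s
E
python3 - <<'E'
from h import *
st()
print(r2w([0,0,0]))
for n in ["side","top"]: print(n,"knob@.7",proj(n,r2w([-.005-.085*np.sin(.7),-.1,.1+.085*np.cos(.7)])),"disc c",proj(n,r2w([.097,0,.155])))
plan(r2w([-.045,-.1,.27]),toolR(),16)
E
```

```text
['IKError', 'calibration', 'capture', 'grasp_offset', 'hand_in', 'masks_of', 'sense']
0.0187
t 1.45 tcp_r [-0.0231 -0.6989  0.2313] axes_r x [ 0.739  0.674 -0.   ] z [ 0. -0. -1.] F_r [-0.3  0.1 -0.3] T [-0.02 -0.04 -0.04] open 1.001
[0.5033684  0.08296686 0.        ]
side knob@.7 [[301.52977897 233.68874402]] disc c [[256.01419985 209.2456241 ]]
top knob@.7 [[277.68144278 236.27799757]] disc c [[261.88861551 167.07852462]]
total turn(u) [ 0.    0.   -7.94] shift(u,tool0) [  9.68 -11.43  -0.97]
[[np.float64(0.0), np.float64(0.0), np.float64(-0.5)], [np.float64(0.61), np.float64(-0.71), np.float64(-0.06)]]
[[np.float64(0.0), np.float64(0.0), np.float64(-0.5)], [np.float64(0.64), np.float64(-0.68), np.float64(-0.06)]]
[[np.float64(0.0), np.float64(0.0), np.float64(-0.5)], [np.float64(0.68), np.float64(-0.65), np.float64(-0.06)]]
[[np.float64(0.0), np.float64(0.0), np.float64(-0.5)], [np.float64(0.71), np.float64(-0.61), np.float64(-0.06)]]
[[np.float64(0.0), np.float64(0.0), np.float64(-0.5)], [np.float64(0.74), np.float64(-0.57), np.float64(-0.06)]]
[[np.float64(0.0), np.float64(0.0),
[... 505 characters left out ...]
6), np.float64(-0.06)]]
[[np.float64(0.0), np.float64(0.0), np.float64(-0.5)], [np.float64(0.88), np.float64(-0.32), np.float64(-0.06)]]
[[np.float64(0.0), np.float64(0.0), np.float64(-0.5)], [np.float64(0.9), np.float64(-0.27), np.float64(-0.06)]]
[[np.float64(0.0), np.float64(0.0), np.float64(-0.5)], [np.float64(0.91), np.float64(-0.23), np.float64(-0.06)]]
[[np.float64(0.0), np.float64(0.0), np.float64(-0.5)], [np.float64(0.92), np.float64(-0.18), np.float64(-0.06)]]
[[np.float64(0.0), np.float64(0.0), np.float64(-0.5)], [np.float64(0.93), np.float64(-0.13), np.float64(-0.06)]]
[[np.float64(0.0), np.float64(0.0), np.float64(-0.5)], [np.float64(0.93), np.float64(-0.08), np.float64(-0.06)]]
```

```bash
python3 -m creep '[[[0,0,-0.5],[0.61,-0.71,-0.06],1],[[0,0,-0.5],[0.64,-0.68,-0.06],1],[[0,0,-0.5],[0.68,-0.65,-0.06],1],[[0,0,-0.5],[0.71,-0.61,-0.06],1],[[0,0,-0.5],[0.74,-0.57,-0.06],1],[[0,0,-0.5],[0.77,-0.54,-0.06],1],[[0,0,-0.5],[0.8,-0.49,-0.06],1],[[0,0,-0.5],[0.82,-0.45,-0.06],1],[[0,0,-0.5],[0.84,-0.41,-0.06],1],[[0,0,-0.5],[0.86,-0.36,-0.06],1],[[0,0,-0.5],[0.88,-0.32,-0.06],1],[[0,0,-0.5],[0.9,-0.27,-0.06],1]]' 20; python3 - <<'E'
from h import *
st()
plan(r2w([-.047,-.1,.26]),toolR(),4)
E
```

```text
time_s: 2.45
tool_pos: [0.3967, -0.1445, 0.2605]
eef_rot: [[0.462, 0.887, 0.001], [0.887, -0.462, -0.001], [-0.0, 0.001, -1.0]]
wrist_force: [1.5, 0.0, -0.1]
opening: 0.999
t 2.45 tcp_r [-0.0399 -0.248   0.2605] axes_r x [ 0.2   0.98 -0.  ] z [ 0.001 -0.001 -1.   ] F_r [ 1.4  0.4 -0.1] T [ 0.04 -0.06  0.04] open 0.999
total turn(u) [ 0.01  0.   -1.92] shift(u,tool0) [ 3.59 -0.91  0.01]
[[np.float64(0.0), np.float64(0.0), np.float64(-0.48)], [np.float64(0.9), np.float64(-0.23), np.float64(0.0)]]
[[np.float64(0.0), np.float64(0.0), np.float64(-0.48)], [np.float64(0.91), np.float64(-0.18), np.float64(0.0)]]
[[np.float64(0.0), np.float64(0.0), np.float64(-0.48)], [np.float64(0.92), np.float64(-0.14), np.float64(0.0)]]
[[np.float64(0.0), np.float64(0.0), np.float64(-0.48)], [np.float64(0.92), np.float64(-0.09), np.float64(0.0)]]
```

```bash
python3 -m creep '[[[0,0,-0.48],[0.9,-0.23,0],1],[[0,0,-0.48],[0.91,-0.18,0],1],[[0,0,-0.48],[0.92,-0.14,0],1],[[0,0,-0.48],[0.86,-0.09,0],1],[[0,0,0],[0,0,0],1]]'; python3 - <<'E'
from h import *
s=st(); p,d=capture("wrist")
q=proj("wrist",[r2w([-.005-.085*np.sin(a),-.1,.1+.085*np.cos(a)]) for a in (.55,.7,.8)]+[r2w([-.005,-.1,.1])],s)
for u in q: cv2.circle(p,tuple(int(v) for v in u),3,(255,0,0),1)
print(q.round())
for P_,uv,P in cloud("wrist","lever_knob",d,s,er=1):
  if len(P): P=w2r(P); P=P[P[:,2]>.13]; print(P_,uv,len(P),P.mean(0),P.min(0),P.max(0))
cv2.imwrite("pics/w1.png",p[:,:,::-1])
E
```

```text
time_s: 2.87
tool_pos: [0.4315, 0.0037, 0.261]
eef_rot: [[0.266, 0.964, 0.003], [0.964, -0.266, 0.003], [0.004, 0.002, -1.0]]
wrist_force: [0.0, 1.1, 0.1]
opening: 0.997
t 2.87 tcp_r [-0.0472 -0.096   0.261 ] axes_r x [-0.01   1.     0.004] z [ 0.002  0.004 -1.   ] F_r [-0.3  1.1  0.1] T [-0.03  0.    0.  ] open 0.997
[[277. 217.]
 [265. 214.]
 [258. 212.]
 [320. 196.]]
0.59 [278.8, 201.0] 816 [-0.05741919 -0.09583497  0.1657958 ] [-0.07524274 -0.10700719  0.13004811] [-0.02705427 -0.08632998  0.17709316]
```

View pics/w1.png

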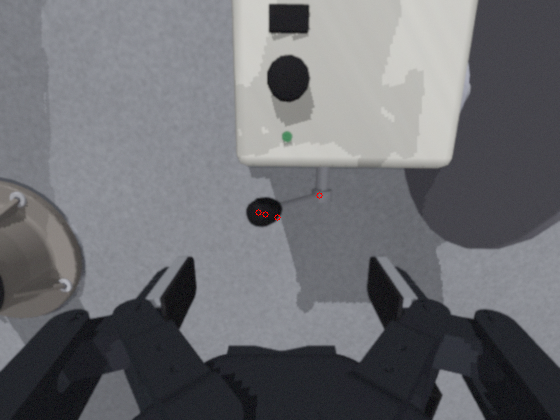

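The wrist picture shows the hinge at (320,193) and the knob at (264,211), which agrees with the model for a lever angle of about 0.7. Next I go down around the knob.

```bash
python3 -m creep '[[[0,0,0],[-0.05,-0.25,0.5],1],[[0,0,0],[0,0,0.85],1],[[0,0,0],[0,0,0.85],1],[[0,0,0],[0,0,0.8],1],[[0,0,0],[0,0,0],0.75],[[0,0,0],[0,0,0],0.75]]'; python3 - <<'E'
from h import *
s=st(); p,d=capture("wrist")
cv2.imwrite("pics/w2.png",p[:,:,::-1])
E
```

```text
time_s: 3.47
tool_pos: [0.4188, -0.0045, 0.1394]
eef_rot: [[0.28, 0.96, -0.004], [0.96, -0.28, -0.0], [-0.001, -0.003, -1.0]]
wrist_force: [0.2, -0.4, 0.6]
opening: 0.755
t 3.47 tcp_r [-0.0572 -0.1074  0.1394] axes_r x [ 0.005  1.    -0.001] z [-0.003 -0.001 -1.   ] F_r [ 0.3 -0.3  0.6] T [ 0.01 -0.09 -0.02] open 0.755
```

View pics/w2.png

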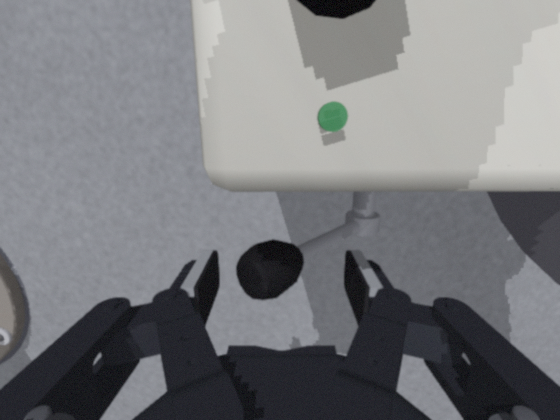

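```bash
python3 -m creep '[[[0,0,0],[0.1,0,0],0.65],[[0,0,0],[0,0.2,-0.1],0.6],[[0,0,0],[0,0.22,-0.1],0.6],[[0,0,0],[0,0.22,-0.07],0.6],[[0,0,0],[0,0.22,-0.05],0.6],[[0,0,0],[0,0.22,-0.03],0.6],[[0,0,0],[0,0.22,0],0.6],[[0,0,0],[0,0,0],0.6]]'; python3 - <<'E'
from h import *
s=st(); p,d=capture("wrist")
cv2.imwrite("pics/w3.png",p[:,:,::-1])
E
```

```text
time_s: 4.18
tool_pos: [0.4742, -0.0142, 0.1557]
eef_rot: [[0.279, 0.96, 0.005], [0.96, -0.279, 0.0], [0.001, 0.004, -1.0]]
wrist_force: [0.9, 0.4, 0.6]
opening: 0.601
t 4.18 tcp_r [-0.0013 -0.1015  0.1557] axes_r x [0.003 1.    0.001] z [ 0.004  0.001 -1.   ] F_r [0.7 0.7 0.6] T [ 0.02 -0.   -0.01] open 0.601
```

View pics/w3.png

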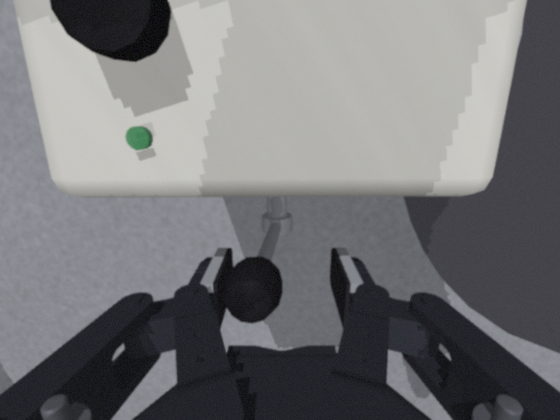

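The knob at (253,288) still leans slightly back from the hinge at (278,222). Closing the jaws will centre it.

```bash
python3 -m creep '[[[0,0,0],[0,-0.05,0],0.3],[[0,0,0],[0,0,0],0.3],[[0,0,0],[0,0,0],0.3],[[0,0,0],[0,0,0],0.3],[[0,0,0],[0,0,0],0.6],[[0,0,0],[0,0,0],0.65]]' 20; python3 - <<'E'
from h import *
s=st(); p,d=capture("wrist")
cv2.imwrite("pics/w4.png",p[:,:,::-1])
p,d=capture("side")
cv2.imwrite("pics/s4.png",cv2.resize(p[140:310,190:330,::-1],None,fx=3.5,fy=3.5,interpolation=cv2.INTER_CUBIC))
plan(r2w([.101,0,.34]),toolR(),10)
E
```

```text
time_s: 4.73
tool_pos: [0.4697, -0.0134, 0.1542]
eef_rot: [[0.278, 0.961, 0.001], [0.961, -0.278, -0.0], [0.0, 0.001, -1.0]]
wrist_force: [-0.1, 0.6, -0.1]
opening: 0.571
t 4.73 tcp_r [-0.0057 -0.1019  0.1542] axes_r x [0.002 1.    0.   ] z [ 0.001  0.    -1.   ] F_r [-0.3  0.6 -0.1] T [0.01 0.03 0.05] open 0.571
total turn(u) [ 0.01 -0.   -0.02] shift(u,tool0) [ 2.56  2.67 -4.64]
[[np.float64(0.0), np.float64(-0.0), np.float64(-0.0)], [np.float64(0.26), np.float64(0.27), np.float64(-0.46)]]
[[np.float64(0.0), np.float64(-0.0), np.float64(-0.0)], [np.float64(0.26), np.float64(0.27), np.float64(-0.46)]]
[[np.float64(0.0), np.float64(-0.0), np.float64(-0.0)], [np.float64(0.26), np.float64(0.27), np.float64(-0.46)]]
[[np.float64(0.0), np.float64(-0.0), np.float64(-0.0)], [np.float64(0.26), np.float64(0.27), np.float64(-0.46)]]
[[np.float64(0.0), np.float64(-0.0), np.float64(-0.0)], [np.float64(0.26), np.float64(0.27), np.float64(-0.46)]]
[[np.float64(0.0), np.float64(-0.0), np.float64(-0.0)], [np.float64(0.26), np.float64(0.27), np.float64(-0.46)]]
[[np.float64(0.0), np.float64(-0.0), np.float64(-0.0)], [np.float64(0.26), np.float64(0.27), np.float64(-0.46)]]
[[np.float64(0.0), np.float64(-0.0), np.float64(-0.0)], [np.float64(0.26), np.float64(0.27), np.float64(-0.46)]]
[[np.float64(0.0), np.float64(-0.0), np.float64(-0.0)], [np.float64(0.26), np.float64(0.27), np.float64(-0.46)]]
[[np.float64(0.0), np.float64(-0.0), np.float64(-0.0)], [np.float64(0.25), np.float64(0.27), np.float64(-0.46)]]
```

View pics/w4.png

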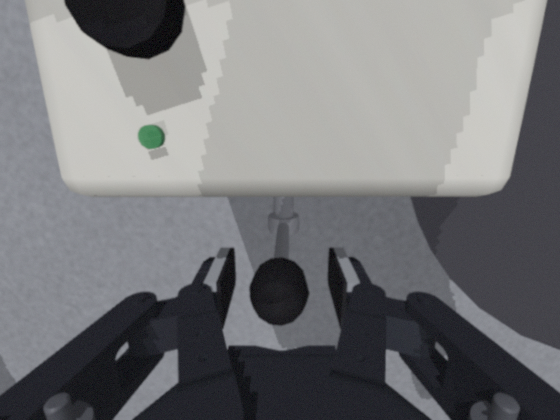

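View pics/s4.png

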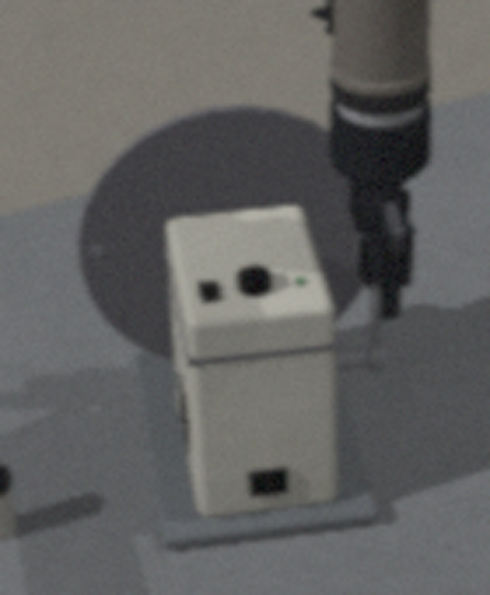

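```bash
cat >> h.py <<'E'
def rect(cam,img,s=None,x=.097,half=.13,n=390):
    g=np.linspace(-half,half,n); Y,Z=np.meshgrid(-g,-g)  # seen from robot side: +y at left, z up
    P=np.stack([np.full(Y.size,x),Y.ravel(),Z.ravel()+.155],1)
    uv=proj(cam,(O+P)@RR.T,s).astype(np.float32).reshape(n,n,2)
    return cv2.remap(img,uv[...,0],uv[...,1],cv2.INTER_CUBIC)
def plugpic(name,cams=("side","top")):
    out=[]
    for c in cams:
        s=sense(); p,d=capture(c); r=rect(c,p,s)
        r=np.clip(r.astype(float)*1.6,0,255).astype(np.uint8)
        for rad in (110,):cv2.circle(r,(195,195),int(rad*1.5)+14,(0,120,0),1)
        out.append(r)
    cv2.imwrite(name,np.hstack(out)[:,:,::-1]); print("t",sense()["time_s"])
def px2ang(u,v): # in rect tile
    y=-(u-194.5)/1.5; z=-(v-194.5)/1.5
    print("phi",np.degrees(np.arctan2(z,y)).round(1),"r",np.hypot(y,z).round(1))
E
python3 -m creep '[[[0,0,0],[0,0,-0.5],0.9],[[0,0,0],[0,0,-0.9],1],[[0,0,0],[0,0,-0.9],1],[[0,0,0],[0.3,0.2,-0.9],1],[[0,0,0],[0.4,0.5,-0.9],1],[[0,0,0],[0.6,0.7,-0.5],1],[[0,0,0],[0.6,0.7,0],1],[[0,0,0],[0.5,0.57,0],1]]' 20; python3 - <<'E'
from h import *
s=st(); plugpic("pics/p1.png",("side","top"))
p,d=capture("wrist")
cv2.imwrite("pics/w5.png",p[:,:,::-1])
E
```

```text
time_s: 5.5
tool_pos: [0.6, 0.0495, 0.338]
eef_rot: [[0.279, 0.96, 0.005], [0.96, -0.279, 0.001], [0.002, 0.005, -1.0]]
wrist_force: [0.9, -0.4, 0.6]
opening: 1.003
t 5.5 tcp_r [ 0.1021 -0.0056  0.338 ] axes_r x [0.003 1.    0.002] z [ 0.005  0.002 -1.   ] F_r [ 1.  -0.1  0.6] T [ 0.01 -0.01  0.03] open 1.003
t 5.6
```

View pics/p1.png

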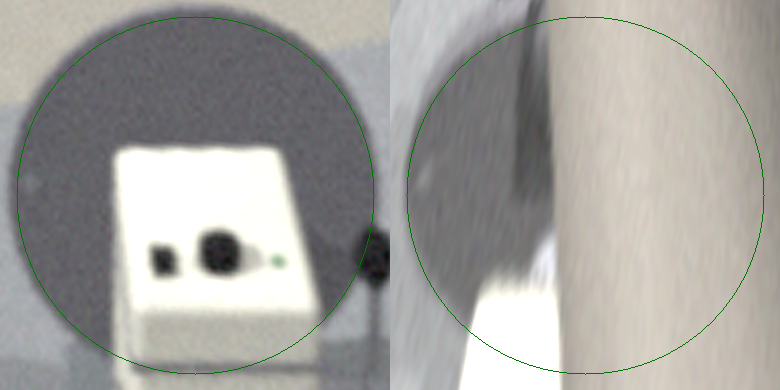

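View pics/w5.png

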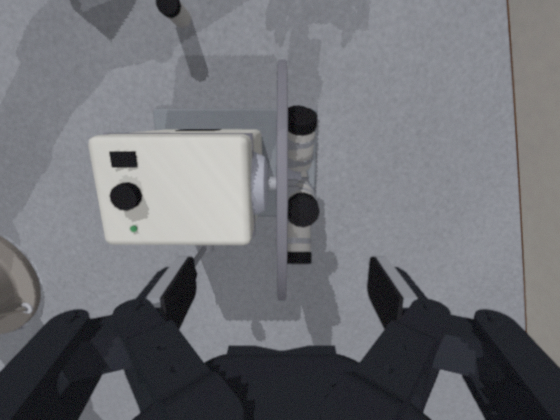

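The plug is at about phi = 4.5° in both views (side tile (30,183), top tile (35,181)) and the disc hasn't moved since neutral. The wrist view shows the disc edge centred between the open fingers. So I'll pinch the top of the rim.

```bash
python3 -m creep '[[[0,0,0],[0.14,-0.03,0.5],1],[[0,0,0],[0,0,0.8],1],[[0,0,0],[0,0,0.75],0.6],[[0,0,0],[0,0,0],0.3],[[0,0,0],[0,0,0],0],[[0,0,0],[0,0,0],0],[[0,0,0],[0,0,0],0]]' 40; python3 - <<'E'
from h import *
s=st(); plugpic("pics/p2.png",("side",))
p,d=capture("wrist")
cv2.imwrite("pics/w6.png",p[:,:,::-1])
E
```

```text
time_s: 6.23
tool_pos: [0.5985, 0.0544, 0.2565]
eef_rot: [[0.278, 0.96, 0.004], [0.96, -0.278, 0.0], [0.001, 0.004, -1.0]]
wrist_force: [0.8, -0.6, -0.4]
opening: 0.301
t 6.23 tcp_r [ 0.0993 -0.0012  0.2565] axes_r x [0.003 1.    0.001] z [ 0.004  0.001 -1.   ] F_r [ 1.  -0.3 -0.4] T [ 0.02 -0.02 -0.01] open 0.301
t 6.2833
```

View pics/p2.png

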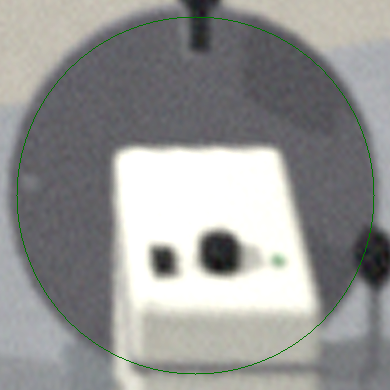

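View pics/w6.png

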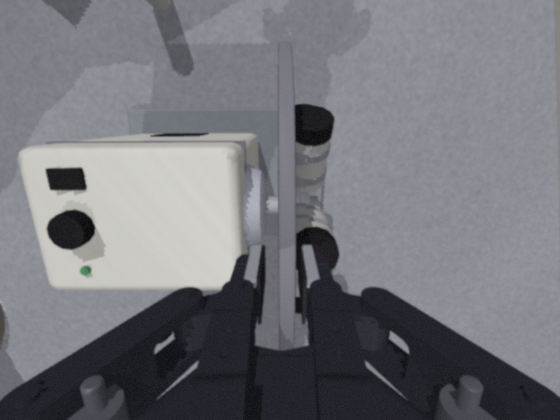

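The disc edge sits between the nearly shut fingers at (288,300), and the plug is unchanged at (30,183). I finish the grip, then turn.

```bash
python3 -m creep '[[[0,0,0],[0,0.05,0],0],[[0,0,0],[0,0,0],0],[[0,0,0],[0,0,0],0],[[0,0,0],[0,0,0],0]]' 40; python3 - <<'E'
from h import *
s=st(); 
E
```

```text
time_s: 6.67
tool_pos: [0.6008, 0.0538, 0.2564]
eef_rot: [[0.278, 0.961, 0.005], [0.961, -0.278, -0.0], [0.001, 0.004, -1.0]]
wrist_force: [1.7, -1.2, 5.6]
opening: 0.083
t 6.67 tcp_r [ 0.1017 -0.0012  0.2564] axes_r x [0.003 1.    0.001] z [ 0.004  0.001 -1.   ] F_r [ 2.  -0.7  5.6] T [-0.09  0.    0.1 ] open 0.083
```

```bash
python3 -m creep '[[[0,0.5,0],[-0.13,0,0],0],[[0,0.8,0],[-0.21,0,0.01],0],[[0,0.8,0],[-0.21,0,0.01],0],[[0,0.8,0],[-0.21,0,0.01],0],[[0,0.8,0],[-0.21,0,0.01],0],[[0,0,0],[0,0,0],0]]'; python3 - <<'E'
from h import *
s=st(); r=w2r(s["tool_pos"])-[0,0,.155]; print("tcp r",np.hypot(r[1],r[2]),"ang from top",np.degrees(np.arctan2(-r[1],r[2])),"tilt",np.degrees(np.arctan2((RR.T@s["eef_rot"])[2,0],(RR.T@s["eef_rot"])[1,0])),s["qpos"].round(0))
plugpic("pics/p3.png")
E
```

```text
time_s: 7.17
tool_pos: [0.5886, 0.0114, 0.2456]
eef_rot: [[0.266, 0.958, 0.108], [0.886, -0.287, 0.363], [0.379, -0.001, -0.926]]
wrist_force: [0.8, -2.2, 4.5]
opening: 0.086
t 7.17 tcp_r [ 0.1017 -0.0453  0.2456] axes_r x [0.012 0.926 0.379] z [ 0.004  0.378 -0.926] F_r [ 1.4 -1.9  4.5] T [ 0.2  -0.28  0.21] open 0.086
tcp r 0.10133398625319404 ang from top 26.570491873419236 tilt 22.242548275319205 [ 35.  17. -35. 100. -14.  61.  -8.]
t 7.2667
```

View pics/p3.png

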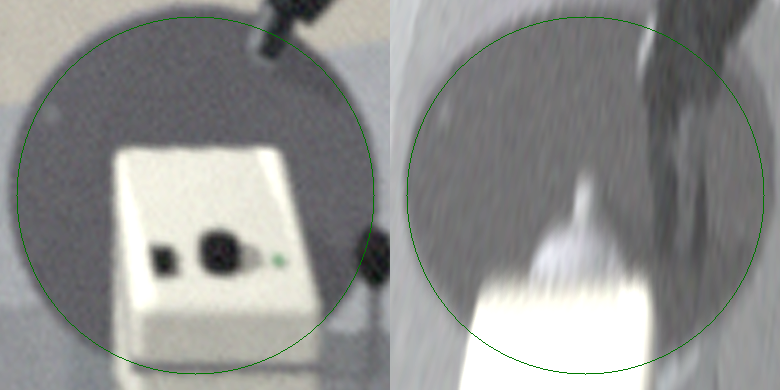

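```bash
cat >> h.py <<'E'
def ang():
    s=st(); r=w2r(s["tool_pos"])-[0,0,.155]; a=RR.T@s["eef_rot"]
    print("tcp r",np.hypot(r[1],r[2]).round(4),"ang from top",np.degrees(np.arctan2(-r[1],r[2])).round(1),"tilt",np.degrees(np.arctan2(a[2,0],a[1,0])).round(1),"q",s["qpos"].round(0)); return s
E
python3 -c "
from h import *
ang()"
```

```text
t 7.27 tcp_r [ 0.1017 -0.0424  0.247 ] axes_r x [0.004 0.928 0.373] z [ 0.004  0.373 -0.928] F_r [ 2.4 -5.5  3.8] T [-1.79 -0.24  0.05] open 0.079
tcp r 0.1013 ang from top 24.8 tilt 21.9 q [ 35.  17. -35. 100. -13.  61.  -8.]
```

```bash
python3 -m creep '[[[0,0.5,0],[-0.12,0,0],0],[[0,0.75,0],[-0.2,0,0.01],0],[[0,0.75,0],[-0.2,0,0.01],0],[[0,0.75,0],[-0.2,0,0.01],0],[[0,0.75,0],[-0.2,0,0.01],0],[[0,0.75,0],[-0.2,0,0.01],0],[[0,0.5,0],[-0.13,0,0],0],[[0,0,0],[0,0,0],0]]'; python3 - <<'E'
from h import *
ang(); plugpic("pics/p4.png",("side",));p,d=capture("wrist")
cv2.imwrite("pics/w7.png",p[:,:,::-1]);ang()
E
```

```text
time_s: 7.93
tool_pos: [0.5789, -0.0225, 0.216]
eef_rot: [[0.179, 0.959, 0.217], [0.606, -0.282, 0.744], [0.775, -0.002, -0.632]]
wrist_force: [1.2, -5.9, 6.7]
opening: 0.085
t 7.93 tcp_r [ 0.1016 -0.0806  0.216 ] axes_r x [0.006 0.632 0.775] z [ 0.004  0.775 -0.632] F_r [ 2.8 -5.4  6.7] T [-0.16 -0.31 -0.13] open 0.085
tcp r 0.1011 ang from top 52.9 tilt 50.8 q [ 55.  28. -40. 106. -39.  61.  24.]
t 7.9833
t 8.03 tcp_r [ 0.1017 -0.0796  0.2173] axes_r x [0.    0.636 0.772] z [ 0.003  0.772 -0.636] F_r [ 2.2 -7.8  2.7] T [-1.25 -0.1  -0.21] open 0.08
tcp r 0.1011 ang from top 51.9 tilt 50.5 q [ 55.  28. -40. 106. -39.  61.  24.]
```

View pics/p4.png

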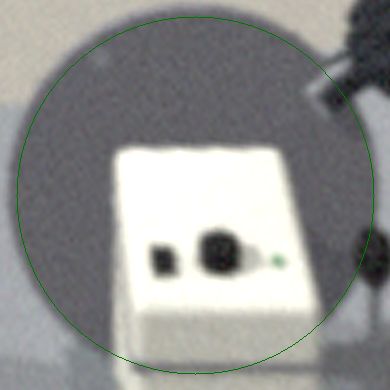

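View pics/w7.png

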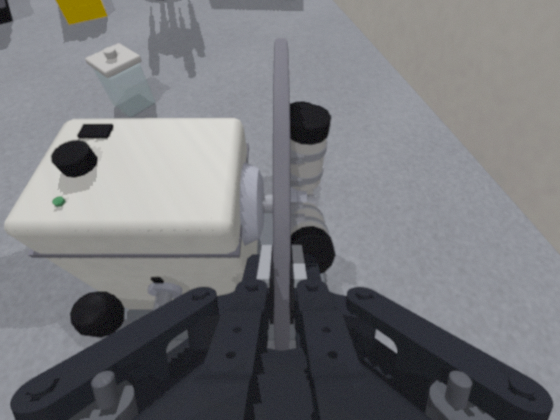

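The plug is at (102,58), phi about 56°, so the disc has turned +51°. The wrist view shows the fingers pinching the rim clear of the knob at (98,313). I release and watch.

```bash
python3 -m creep '[[[0,0,0],[0,0,0],0.5],[[0,0,0],[0,0,0],0.5],[[0,0,0],[0,0,0],0.5],[[0,0,0],[0,0,0],0.5],[[0,0,0],[0,0,0],0.5],[[0,0,0],[0,0,0],0.5],[[0,0,0],[0,0,0],0.5],[[0,0,0],[0,0,0],0.5],[[0,0,0],[0,0,0],0.5],[[0,0,0],[0,0,0],0.5],[[0,0,0],[0,0,0],0.5],[[0,0,0],[0,0,0],0.5]]'; python3 - <<'E'
from h import *
ang(); plugpic("pics/p5.png",("side","top"))
E
```

```text
time_s: 9.03
tool_pos: [0.5777, -0.0208, 0.2168]
eef_rot: [[0.176, 0.961, 0.215], [0.608, -0.278, 0.743], [0.774, -0.0, -0.633]]
wrist_force: [-0.5, 0.6, 0.2]
opening: 0.498
t 9.03 tcp_r [ 0.1    -0.0792  0.2168] axes_r x [0.002 0.633 0.774] z [ 0.002  0.774 -0.633] F_r [-0.6  0.5  0.2] T [-0.79 -0.    0.  ] open 0.498
tcp r 0.1005 ang from top 52.1 tilt 50.7 q [ 55.  28. -40. 106. -39.  61.  24.]
t 9.1333
```

View pics/p5.png

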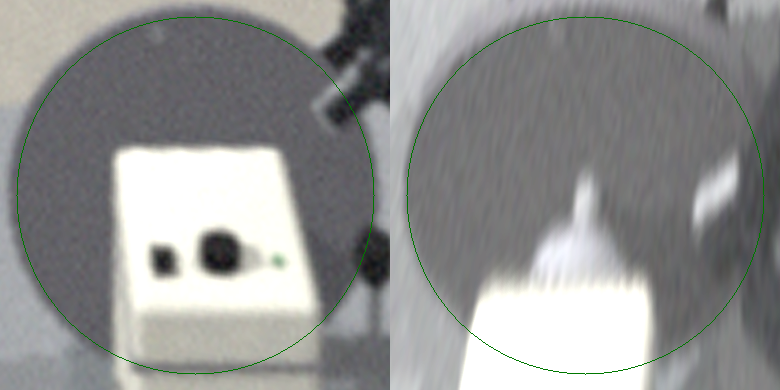

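The plug has gone on by itself to (157,32), phi about 77°. So the heavy side started near the top and is now rolling in the + direction. I wait.

```bash
python3 -m creep '[[[0,0,0],[0,0,0],0.5],[[0,0,0],[0,0,0],0.5],[[0,0,0],[0,0,0],0.5],[[0,0,0],[0,0,0],0.5],[[0,0,0],[0,0,0],0.5],[[0,0,0],[0,0,0],0.5],[[0,0,0],[0,0,0],0.5],[[0,0,0],[0,0,0],0.5],[[0,0,0],[0,0,0],0.5],[[0,0,0],[0,0,0],0.5],[[0,0,0],[0,0,0],0.5],[[0,0,0],[0,0,0],0.5]]'; python3 - <<'E'
from h import *
plugpic("pics/p6.png",("side","top"))
E
```

```text
time_s: 10.13
tool_pos: [0.5777, -0.0207, 0.2168]
eef_rot: [[0.176, 0.961, 0.215], [0.609, -0.278, 0.743], [0.774, 0.0, -0.633]]
wrist_force: [0.0, 0.3, -0.2]
opening: 0.501
t 10.2333
```

View pics/p6.png

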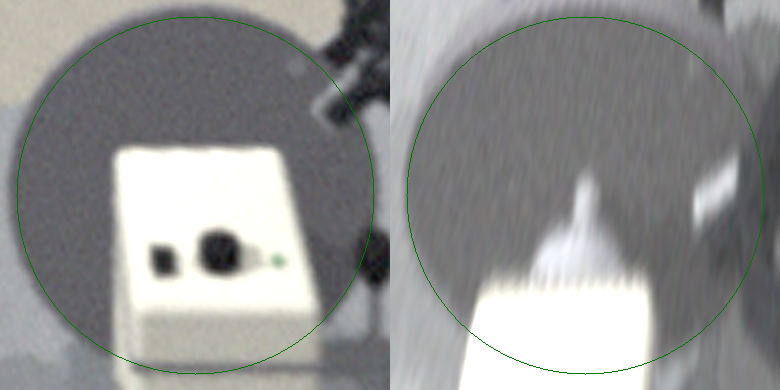

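```bash
python3 -m creep '[[[0,0,0],[0,0,0],0.5],[[0,0,0],[0,0,0],0.5],[[0,0,0],[0,0,0],0.5],[[0,0,0],[0,0,0],0.5],[[0,0,0],[0,0,0],0.5],[[0,0,0],[0,0,0],0.5],[[0,0,0],[0,0,0],0.5],[[0,0,0],[0,0,0],0.5],[[0,0,0],[0,0,0],0.5],[[0,0,0],[0,0,0],0.5],[[0,0,0],[0,0,0],0.5],[[0,0,0],[0,0,0],0.5]]'; python3 - <<'E'
from h import *
plugpic("pics/p7.png",("side","top"))
E
```

```text
time_s: 11.23
tool_pos: [0.5777, -0.0207, 0.2168]
eef_rot: [[0.176, 0.961, 0.215], [0.609, -0.278, 0.743], [0.774, 0.0, -0.633]]
wrist_force: [-0.3, 0.3, 0.7]
opening: 0.501
t 11.3333
```

View pics/p7.png

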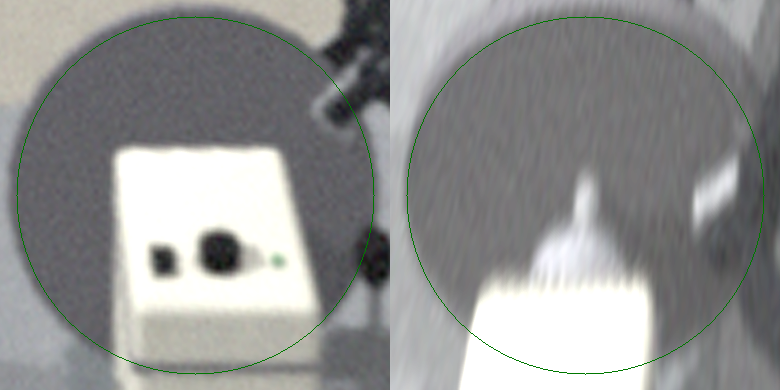

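```bash
python3 -m creep '[[[0,0,0],[0,0,-0.6],0.5],[[0,0,0],[0,0,-0.6],0.5],[[0,-0.6,0],[0.22,0,0],0.5],[[0,-1,0],[0.37,0,0.02],0.5],[[0,-1,0],[0.37,0,0.02],0.5],[[0,-1,0],[0.37,0,0.02],0.5],[[0,-1,0],[0.37,0,0.02],0.5],[[0,-1,0],[0.37,0,0.02],0.5],[[0,-1,0],[0.37,0,0.02],0.5],[[0,-1,0],[0.37,0,0.02],0.5],[[0,-1,0],[0.37,0,0.02],0.5],[[0,-1,0],[0.37,0,0.02],0.5]]'; python3 - <<'E'
from h import *
ang();plugpic("pics/p8.png",("side","top"))
E
```

```text
time_s: 12.33
tool_pos: [0.6032, 0.0659, 0.2999]
eef_rot: [[0.277, 0.96, -0.031], [0.953, -0.279, -0.12], [-0.124, 0.004, -0.992]]
wrist_force: [0.7, -0.5, -0.4]
opening: 0.499
t 12.33 tcp_r [0.1006 0.0111 0.2999] axes_r x [ 0.004  0.992 -0.124] z [ 0.004 -0.124 -0.992] F_r [ 0.8 -0.3 -0.4] T [0.14 0.03 0.02] open 0.499
tcp r 0.1453 ang from top -4.4 tilt -7.1 q [ 12.  20. -35.  86.  18.  82. -41.]
t 12.4333
```

View pics/p8.png

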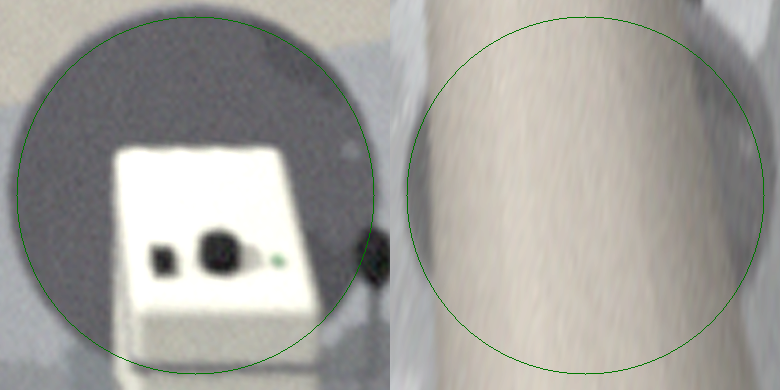

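The plug is at (350,150), phi about 164°, and still slowing. I bring the hand round to the +y side.

```bash
python3 -m creep '[[[0,-1,0],[0.37,0,0.02],0.5],[[0,-1,0],[0.37,0,0.02],0.5],[[0,-1,0],[0.37,0,0.02],0.5],[[0,-1,0],[0.37,0,0.02],0.5],[[0,-1,0],[0.37,0,0.02],0.5],[[0,-0.5,0],[0.19,0,0.02],0.5],[[0,0,0],[0,0,0],0.5],[[0,0,0],[0,0,0],0.5],[[0,0,0],[0,0,0],0.5]]'; python3 - <<'E'
from h import *
ang();plugpic("pics/p9.png",("side","top"))
E
```

```text
time_s: 13.18
tool_pos: [0.6233, 0.1343, 0.2663]
eef_rot: [[0.216, 0.96, -0.178], [0.737, -0.28, -0.615], [-0.641, 0.001, -0.768]]
wrist_force: [0.1, 0.2, 0.1]
opening: 0.5
t 13.18 tcp_r [0.1012 0.0824 0.2663] axes_r x [ 0.004  0.768 -0.641] z [-0.002 -0.641 -0.768] F_r [0.  0.2 0.1] T [ 0.66 -0.01 -0.03] open 0.5
tcp r 0.1385 ang from top -36.5 tilt -39.9 q [-13.  39. -29.  71.  39. 108. -57.]
t 13.2833
```

View pics/p9.png

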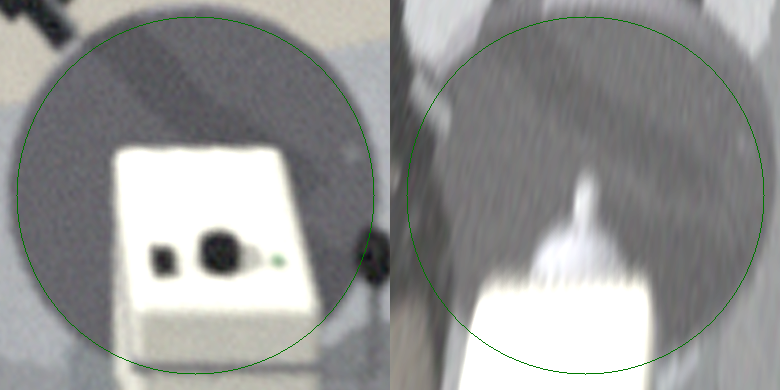

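```bash
cat >> h.py <<'E'
def plug(cam,near=None,win=15,img=None):
    s=sense()
    if img is None: img,_=capture(cam)
    r=rect(cam,img,s,half=.13,n=521).astype(np.float32).mean(2)   # 2 px/mm
    b=cv2.GaussianBlur(r,(0,0),4)-cv2.GaussianBlur(r,(0,0),14)
    v,u=np.mgrid[:521,:521]; y=-(u-260)/2.; z=-(v-260)/2.; rad=np.hypot(y,z); ph=np.degrees(np.arctan2(z,y))%360
    m=(rad>103)&(rad<115)
    if near is not None: m&=np.abs((ph-near+180)%360-180)<win
    w=np.where(m,b,-99); i=np.argmax(w); v0,u0=np.unravel_index(i,w.shape)
    k=(np.hypot(u-u0,v-v0)<12); ww=np.clip(b,0,None)*k
    yy=(y*ww).sum()/ww.sum(); zz=(z*ww).sum()/ww.sum()
    print(cam,"t",round(sense()["time_s"],2),"phi",np.degrees(np.arctan2(zz,yy)).round(1)%360,"r",np.hypot(yy,zz).round(1),"score",w.max().round(1))
E
python3 - <<'E'
from h import *
plug("side",165);plug("top",165);plug("side",165);plug("top",165)
E
```

```text
side t 13.33 phi 165.5 r 108.1 score 7.6
top t 13.38 phi 162.5 r 110.4 score 5.5
side t 13.43 phi 165.1 r 108.2 score 8.9
top t 13.48 phi 162.3 r 111.2 score 5.8
```

```bash
python3 -m creep '[[[0,0,0],[0.1,0,0.3],0.5],[[0,0,0],[0.1,0,0.4],0.4],[[0,0,0],[0,0,0.25],0.2],[[0,0,0],[0,0,0],0],[[0,0,0],[0,0,0],0],[[0,0,0],[0,0,0],0],[[0,0,0],[0,0,0],0]]' 40; python3 - <<'E'
from h import *
ang();plug("side",165)
E
```

```text
time_s: 14.07
tool_pos: [0.6182, 0.1152, 0.2294]
eef_rot: [[0.214, 0.96, -0.181], [0.734, -0.28, -0.619], [-0.644, -0.0, -0.765]]
wrist_force: [0.9, -6.4, -7.9]
opening: 0.085
t 14.07 tcp_r [0.1015 0.0626 0.2294] axes_r x [ 0.003  0.765 -0.644] z [-0.003 -0.644 -0.765] F_r [ 2.6 -5.9 -7.9] T [ 0.81 -0.32  0.43] open 0.085
tcp r 0.0973 ang from top -40.1 tilt -40.1 q [-12.  39. -29.  76.  40. 104. -59.]
side t 14.12 phi 165.1 r 108.0 score 8.7
```

```bash
python3 -m creep '[[[0,0.5,0],[-0.13,0,0],0],[[0,0.8,0],[-0.2,0,0.01],0],[[0,0.8,0],[-0.2,0,0.01],0],[[0,0.8,0],[-0.21,0,0.01],0],[[0,0.8,0],[-0.2,0,0.01],0],[[0,0.8,0],[-0.2,0,0.01],0],[[0,0.8,0],[-0.21,0,0.01],0],[[0,0.8,0],[-0.2,0,0.01],0],[[0,0.8,0],[-0.2,0,0.01],0],[[0,0.8,0],[-0.21,0,0],0],[[0,0.8,0],[-0.2,0,0.01],0],[[0,0.8,0],[-0.2,0,0.01],0]]'; python3 - <<'E'
from h import *
ang()
E
```

```text
time_s: 15.12
tool_pos: [0.5942, 0.0315, 0.2491]
eef_rot: [[0.267, 0.96, 0.081], [0.923, -0.279, 0.265], [0.277, 0.004, -0.961]]
wrist_force: [6.5, 2.3, -13.8]
opening: 0.087
t 15.12 tcp_r [ 0.1015 -0.0245  0.2491] axes_r x [0.002 0.961 0.277] z [ 0.005  0.277 -0.961] F_r [  5.6   4.  -13.8] T [-0.38 -0.94 -0.21] open 0.087
tcp r 0.0972 ang from top 14.6 tilt 16.1 q [ 35.  18. -41.  98.  -4.  62. -19.]
```

```bash
python3 -m creep '[[[0,0.7,0],[-0.19,0,0.02],0],[[0,0.8,0],[-0.21,0,0.02],0],[[0,0.8,0],[-0.21,0,0.01],0],[[0,0.8,0],[-0.21,0,0.01],0],[[0,0.8,0],[-0.21,0,0.01],0],[[0,0.8,0],[-0.2,0,0.01],0],[[0,0.8,0],[-0.2,0,0.01],0],[[0,0.5,0],[-0.12,0,0.01],0],[[0,0,0],[0,0,0],0]]'; python3 - <<'E'
from h import *
ang(); plugpic("pics/p10.png"); ang()
E
```

```text
time_s: 15.87
tool_pos: [0.5799, -0.0191, 0.2135]
eef_rot: [[0.176, 0.959, 0.223], [0.588, -0.284, 0.757], [0.789, -0.002, -0.614]]
wrist_force: [-0.7, -4.1, 5.3]
opening: 0.087
t 15.87 tcp_r [ 0.1017 -0.077   0.2135] axes_r x [0.007 0.614 0.789] z [ 0.006  0.789 -0.614] F_r [ 0.4 -4.2  5.3] T [-0.43 -0.28  0.15] open 0.087
tcp r 0.0967 ang from top 52.7 tilt 52.1 q [ 62.  32. -49. 106. -34.  58.  21.]
t 15.9667
t 15.97 tcp_r [ 0.1017 -0.0761  0.2148] axes_r x [0.001 0.62  0.785] z [ 0.005  0.785 -0.62 ] F_r [ 0.8 -6.6  2.9] T [-1.64  0.07  0.15] open 0.085
tcp r 0.0967 ang from top 51.8 tilt 51.7 q [ 62.  31. -49. 106. -34.  58.  20.]
```

View pics/p10.png

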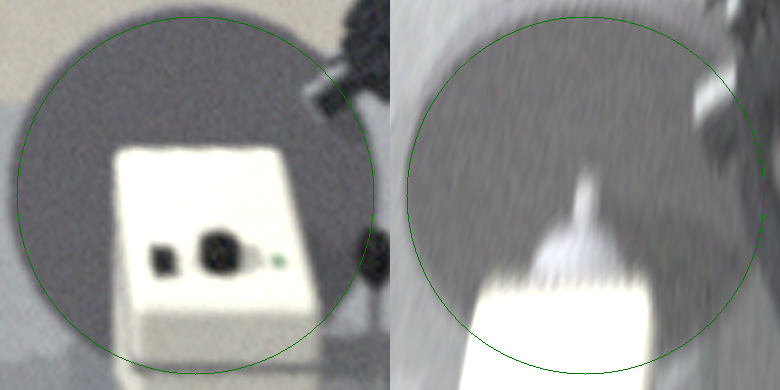

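The plug is hidden behind the housing, expected near phi 256°. I release here and let it roll back to the other stick point.

```bash
python3 -m creep '[[[0,0,0],[0,0,0],0.5],[[0,0,0],[0,0,0],0.5],[[0,0,0],[0,0,0],0.5],[[0,0,0],[0,0,0],0.5],[[0,0,0],[0,0,0],0.5],[[0,0,0],[0,0,0],0.5],[[0,0,0],[0,0,0],0.5],[[0,0,0],[0,0,0],0.5],[[0,0,0],[0,0,0],0.5],[[0,0,0],[0,0,0],0.5],[[0,0,0],[0,0,0],0.5],[[0,0,0],[0,0,0],0.5]]' 40;python3 -m creep '[[[0,0,0],[0,0,0],0.5],[[0,0,0],[0,0,0],0.5],[[0,0,0],[0,0,0],0.5],[[0,0,0],[0,0,0],0.5],[[0,0,0],[0,0,0],0.5],[[0,0,0],[0,0,0],0.5],[[0,0,0],[0,0,0],0.5],[[0,0,0],[0,0,0],0.5],[[0,0,0],[0,0,0],0.5],[[0,0,0],[0,0,0],0.5],[[0,0,0],[0,0,0],0.5],[[0,0,0],[0,0,0],0.5]]'; python3 - <<'E'
from h import *
plugpic("pics/p11.png"); plug("side",220,25); plug("top",220,25)
E
```

```text
time_s: 16.97
tool_pos: [0.5792, -0.0155, 0.2147]
eef_rot: [[0.172, 0.961, 0.219], [0.593, -0.278, 0.756], [0.787, -0.0, -0.617]]
wrist_force: [-0.3, 1.0, -0.2]
opening: 0.497
time_s: 17.97
tool_pos: [0.5792, -0.0155, 0.2147]
eef_rot: [[0.171, 0.961, 0.219], [0.593, -0.278, 0.756], [0.787, 0.0, -0.617]]
wrist_force: [-0.4, -0.4, 0.1]
opening: 0.506
t 18.0667
side t 18.12 phi 223.8 r 103.1 score 22.1
top t 18.17 phi 212.5 r 114.9 score 3.7
```

View pics/p11.png

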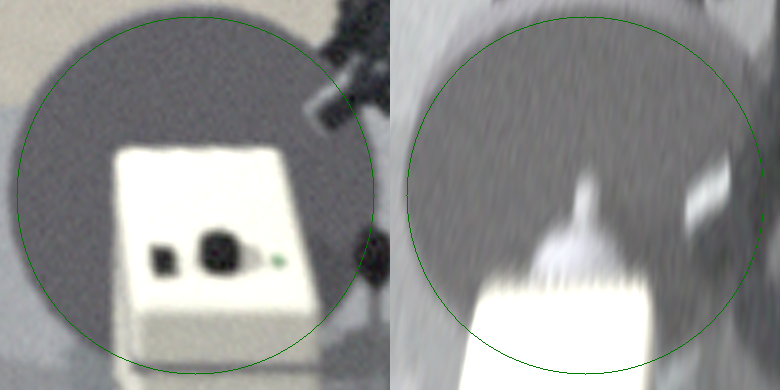

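```bash
python3 - <<'E'
from h import *
o=[]
for c in ("side","top"):
    s=sense(); im=np.mean([capture(c)[0].astype(np.float32) for _ in range(3)],0)
    r=rect(c,im,s,half=.13,n=521)[200:,:][:, 250:]
    o.append(np.clip((r-40)*3.0,0,255).astype(np.uint8))
cv2.imwrite("pics/e1.png",cv2.resize(np.hstack(o),None,fx=1.4,fy=1.4)[:,:,::-1]); print(sense()["time_s"])
E
```

```text
18.4667
```

View pics/e1.png

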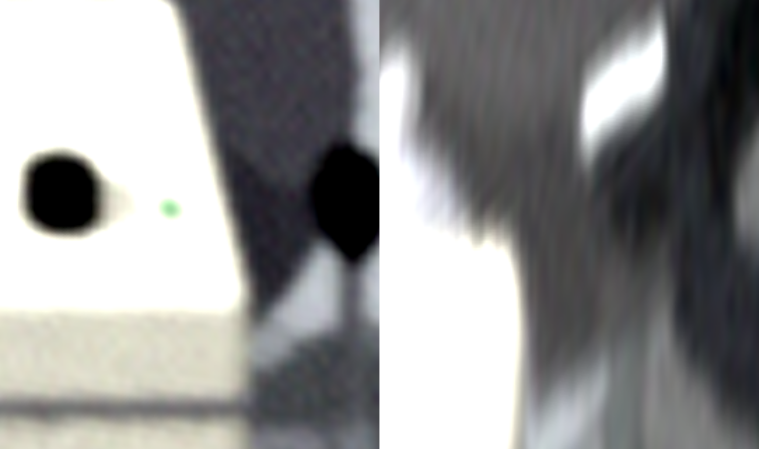

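The plug isn't visible: it is behind the lever or housing, somewhere around phi 215–228. I back the hand off and look with the wrist camera.

```bash
python3 -m creep '[[[0,0,0],[0,0,-0.5],0.5],[[0,0,0],[0,0,-0.9],0.5],[[0,0,0],[0,-0.5,-0.7],0.5],[[0,0,0],[0,-0.8,0],0.5],[[0,0,0],[0,-0.8,0],0.5],[[0,0,0],[0,-0.6,0],0.5],[[0,0,0],[0,0,0],0.5],[[0,0,0],[0,0,0],0.5]]'; python3 - <<'E'
from h import *
s=ang(); p,d=capture("wrist"); cv2.imwrite("pics/w8.png",p[:,:,::-1])
r=rect("wrist",p,s); cv2.imwrite("pics/w8r.png",np.clip(r.astype(float)*1.5,0,255).astype(np.uint8)[:,:,::-1]); plugpic("pics/p12.png")
E
```

```text
time_s: 19.13
tool_pos: [0.4564, -0.0491, 0.2663]
eef_rot: [[0.173, 0.96, 0.219], [0.594, -0.279, 0.755], [0.786, -0.0, -0.618]]
wrist_force: [0.5, -0.5, -0.2]
opening: 0.5
t 19.13 tcp_r [-0.0087 -0.1398  0.2663] axes_r x [0.003 0.618 0.786] z [ 0.003  0.786 -0.618] F_r [ 0.6 -0.4 -0.2] T [-0.76  0.01 -0.03] open 0.5
tcp r 0.1787 ang from top 51.5 tilt 51.8 q [ 78.  18. -52. 115. -39.  70.  29.]
t 19.2833
```

View pics/w8.png

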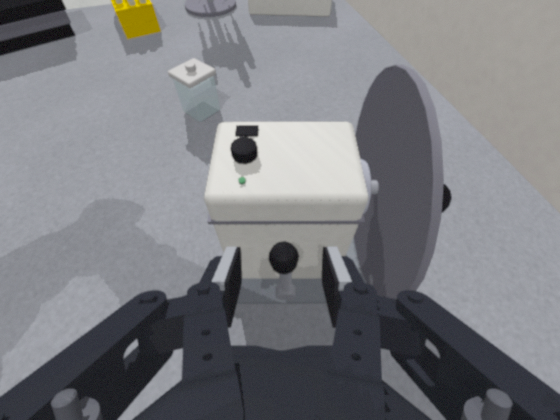

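View pics/p12.png

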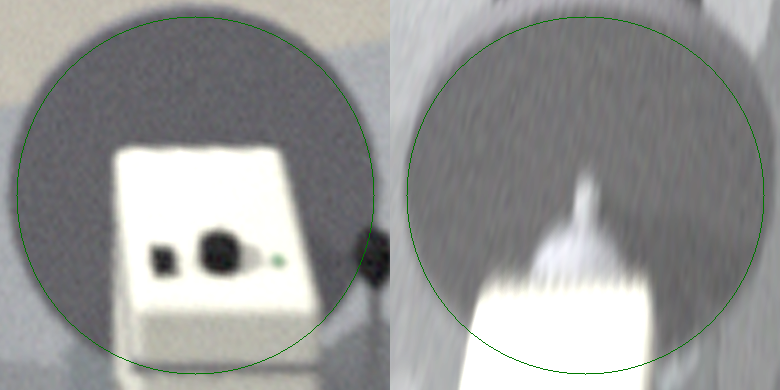

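```bash
python3 -m creep '[[[-0.6,-0.9,0],[-0.2,0,0],0.3],[[-0.6,-0.9,0],[-0.2,0,0],0.3],[[-0.6,-0.9,0],[-0.2,0,0],0.3],[[-0.6,-0.9,0],[-0.2,0,0],0.3],[[0,0,0],[0,0,0],0.3]]'; python3 - <<'E'
from h import *
s=ang(); p,d=capture("wrist"); cv2.imwrite("pics/w9.png",p[:,:,::-1])
E
```

```text
time_s: 19.7
tool_pos: [0.4502, -0.0681, 0.2452]
eef_rot: [[0.28, 0.888, 0.366], [0.819, -0.42, 0.392], [0.501, 0.19, -0.844]]
wrist_force: [0.7, 0.5, 0.3]
opening: 0.297
t 19.7 tcp_r [-0.0095 -0.1599  0.2452] axes_r x [0.044 0.864 0.501] z [ 0.244  0.478 -0.844] F_r [0.6 0.7 0.3] T [-0.48  0.3   0.  ] open 0.297
tcp r 0.1836 ang from top 60.6 tilt 30.1 q [ 80.  -3. -53. 123. -41.  56.  28.]
```

View pics/w9.png

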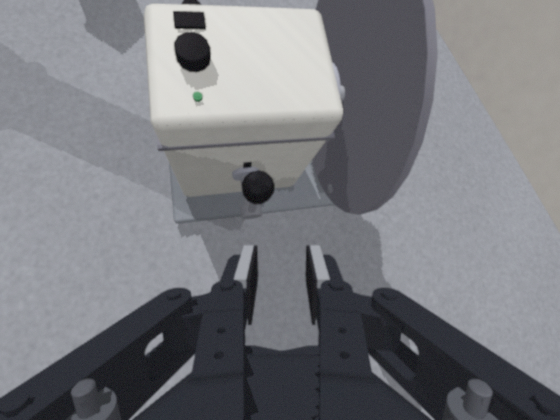

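```bash
python3 - <<'E'
from h import *
s=sense(); im=np.mean([capture("wrist")[0].astype(np.float32) for _ in range(3)],0)
r=rect("wrist",im,s); r=np.clip((r-20)*2.5,0,255).astype(np.uint8)
c=np.clip((im[0:230,280:460]-20)*2.5,0,255).astype(np.uint8)
cv2.imwrite("pics/e2.png",np.hstack([r,cv2.resize(c,(305,390),interpolation=cv2.INTER_CUBIC)])[:,:,::-1])
plugpic("pics/p13.png")
E
```

```text
t 20.0
```

View pics/e2.png

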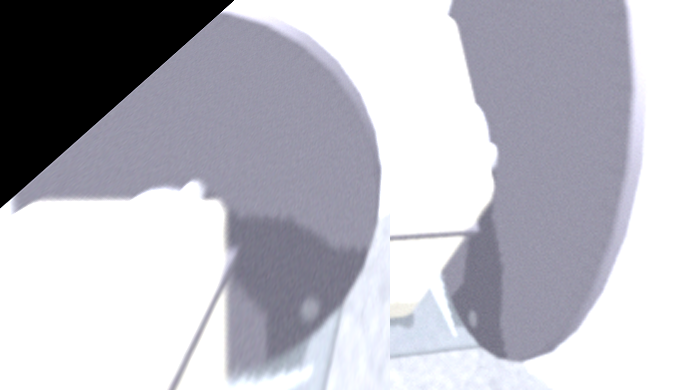

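View pics/p13.png

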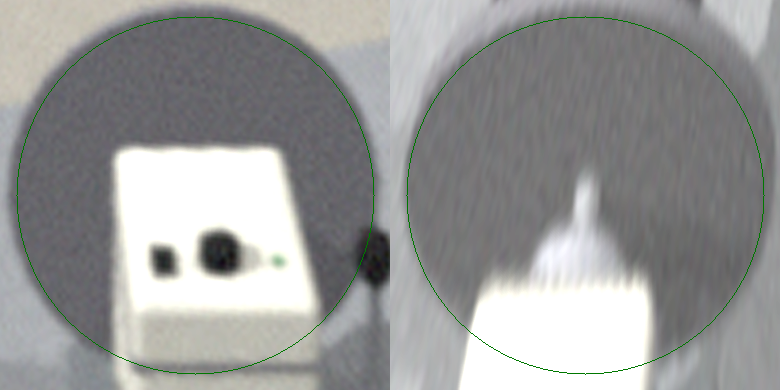

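The contrast-stretched, rectified wrist view shows the plug at (310,309), phi about 224.7°. The two stick points are 164° and 225°, so δ is about 30.5°, inside the stated range. With the heavy side down the plug should be at about 194.5°.

```bash
python3 - <<'E'
from h import *
t=np.radians(45)
plan(r2w([.1015,-.155*np.sin(t),.155+.155*np.cos(t)]),toolR(45),5)
E
```

```text
total turn(u) [ 2.4   2.42 -0.17] shift(u,tool0) [1.53 2.52 0.89]
[[np.float64(0.48), np.float64(0.48), np.float64(-0.03)], [np.float64(0.31), np.float64(0.5), np.float64(0.18)]]
[[np.float64(0.48), np.float64(0.48), np.float64(-0.03)], [np.float64(0.3), np.float64(0.51), np.float64(0.17)]]
[[np.float64(0.48), np.float64(0.48), np.float64(-0.03)], [np.float64(0.29), np.float64(0.52), np.float64(0.16)]]
[[np.float64(0.48), np.float64(0.48), np.float64(-0.03)], [np.float64(0.28), np.float64(0.53), np.float64(0.14)]]
[[np.float64(0.48), np.float64(0.48), np.float64(-0.03)], [np.float64(0.27), np.float64(0.54), np.float64(0.13)]]
```

```bash
python3 -m creep '[[[0.48,0.48,-0.03],[0.31,0.5,0.18],0.5],[[0.48,0.48,-0.03],[0.3,0.51,0.17],0.5],[[0.48,0.48,-0.03],[0.29,0.52,0.16],0.5],[[0.48,0.48,-0.03],[0.28,0.53,0.14],0.5],[[0.48,0.48,-0.03],[0.27,0.54,0.13],0.5],[[0,0,0],[0,0,0],0.5],[[0,0,0],[0,0,0],0.5]]'; python3 - <<'E'
from h import *
s=ang(); t=np.radians(45); plan(r2w([.1015,-.100*np.sin(t),.155+.100*np.cos(t)]),toolR(45),3,s)
E
```

```text
time_s: 20.58
tool_pos: [0.5712, -0.0498, 0.2628]
eef_rot: [[0.199, 0.961, 0.193], [0.678, -0.277, 0.681], [0.707, -0.005, -0.707]]
wrist_force: [0.3, 0.4, -0.1]
opening: 0.501
t 20.58 tcp_r [ 0.1018 -0.109   0.2628] axes_r x [0.005 0.707 0.707] z [-0.002  0.707 -0.707] F_r [ 0.1  0.5 -0.1] T [-0.75  0.01 -0.04] open 0.501
tcp r 0.1533 ang from top 45.3 tilt 45.0 q [ 66.  27. -54. 101. -26.  64.  11.]
total turn(u) [-0.02 -0.   -0.05] shift(u,tool0) [ 0.02 -0.    1.33]
[[np.float64(-0.01), np.float64(-0.0), np.float64(-0.02)], [np.float64(0.01), np.float64(-0.0), np.float64(0.44)]]
[[np.float64(-0.01), np.float64(-0.0), np.float64(-0.02)], [np.float64(0.01), np.float64(-0.0), np.float64(0.44)]]
[[np.float64(-0.01), np.float64(-0.0), np.float64(-0.02)], [np.float64(0.01), np.float64(-0.0), np.float64(0.44)]]
```

```bash
python3 -m creep '[[[0,0,0],[0,0,0.45],0.5],[[0,0,0],[0,0,0.5],0.4],[[0,0,0],[0,0,0.38],0.2],[[0,0,0],[0,0,0],0],[[0,0,0],[0,0,0],0],[[0,0,0],[0,0,0],0],[[0,0,0],[0,0,0],0]]' 40; python3 - <<'E'
from h import *
ang()
E
```

```text
time_s: 21.17
tool_pos: [0.5814, -0.0123, 0.2264]
eef_rot: [[0.197, 0.96, 0.198], [0.684, -0.279, 0.674], [0.702, 0.003, -0.712]]
wrist_force: [13.2, 9.4, -14.2]
opening: 0.086
t 21.17 tcp_r [ 0.1012 -0.0701  0.2264] axes_r x [0.001 0.712 0.702] z [ 0.005  0.702 -0.712] F_r [ 10.1  12.6 -14.2] T [-1.   -1.34 -1.35] open 0.086
tcp r 0.1 ang from top 44.5 tilt 44.6 q [ 62.  29. -54. 105. -26.  57.  11.]
```

```bash
python3 -m creep '[[[0,-0.5,0],[0.13,0,0],0],[[0,-0.7,0],[0.18,0,0.01],0],[[0,-0.7,0],[0.18,0,0.01],0],[[0,-0.7,0],[0.18,0,0.01],0],[[0,-0.7,0],[0.19,0,0.01],0],[[0,-0.7,0],[0.18,0,0.01],0],[[0,-0.6,0],[0.16,0,0],0],[[0,-0.5,0],[0.13,0,0],0],[[0,0,0],[0,0,0],0],[[0,0,0],[0,0,0],0],[[0,0,0],[0,0,0],0],[[0,0,0],[0,0,0],0]]'; python3 - <<'E'
from h import *
ang()
for c in ("side","top","side","top"): plug(c,194,20)
plugpic("pics/p14.png"); ang()
E
```

```text
time_s: 22.17
tool_pos: [0.594, 0.0311, 0.2522]
eef_rot: [[0.269, 0.96, 0.07], [0.931, -0.278, 0.234], [0.245, 0.002, -0.97]]
wrist_force: [8.6, 3.4, -9.9]
opening: 0.083
t 22.17 tcp_r [ 0.1015 -0.0249  0.2522] axes_r x [0.002 0.97  0.245] z [ 0.003  0.245 -0.97 ] F_r [ 7.4  5.6 -9.9] T [ 0.57 -1.39 -0.25] open 0.083
tcp r 0.1003 ang from top 14.4 tilt 14.2 q [ 37.  19. -45.  97.   0.  64. -22.]
side t 22.22 phi 194.5 r 108.2 score 11.5
top t 22.27 phi 191.2 r 110.6 score 4.1
side t 22.32 phi 194.2 r 108.3 score 11.4
top t 22.37 phi 190.0 r 110.7 score 4.0
t 22.4667
t 22.47 tcp_r [ 0.1014 -0.025   0.2522] axes_r x [0.002 0.97  0.245] z [ 0.003  0.245 -0.97 ] F_r [  7.6   6.  -10.6] T [ 0.65 -1.36 -0.25] open 0.082
tcp r 0.1003 ang from top 14.4 tilt 14.2 q [ 37.  19. -45.  97.   0.  64. -22.]
```

View pics/p14.png

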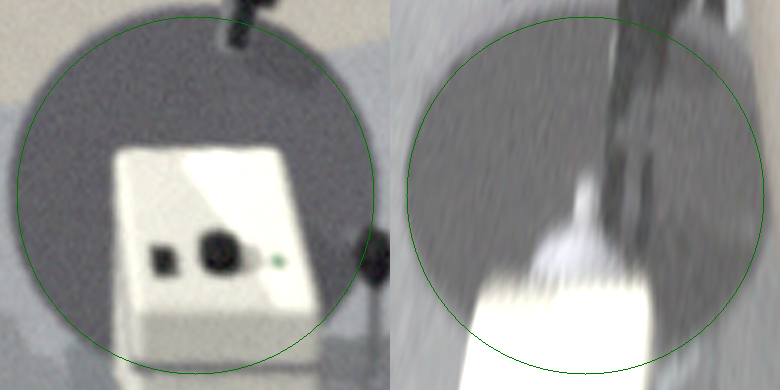

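```bash
python3 - <<'E'
from h import *
p,d=capture("side")
print("upright proj",proj("side",r2w([-.005,-.1,.185])), "0.2:",proj("side",r2w([-.005-.017,-.1,.183])),[ (round(m["p"],2),m["uv"]) for m in masks_of("side","lever_knob")[:2]])
q=p[215:275,280:330]; v,u=np.nonzero(q.sum(2)<110); print("dark centroid",u.mean()+280,v.mean()+215,len(u))
ang()
E
```

```text
upright proj [[297.41927592 216.12174022]] 0.2: [[298.68258349 220.18932153]] [(0.62, [295.9, 228.0])]
dark centroid 296.82608695652175 217.69565217391303 46
t 22.57 tcp_r [ 0.1014 -0.0249  0.2521] axes_r x [0.002 0.97  0.245] z [ 0.003  0.245 -0.97 ] F_r [  8.2   5.3 -10.5] T [ 0.6  -1.33 -0.28] open 0.081
tcp r 0.1003 ang from top 14.4 tilt 14.2 q [ 37.  19. -45.  97.   0.  64. -22.]
```

```bash
python3 -c "
from rig import *
print(hand_in()); print(sense()['time_s'])"
```

```text
the job is handed in; nothing more can be done
None
the job is handed in; nothing more can be done
```

I handed the job in at about 22.6 s. The lever is in neutral and the fingers hold the disc still with the heavy side, by my measurement, straight down. The hand-in reports no verdict.

**How I found the heavy side:**
- I set the lever upright, then turned the disc about 51° by hand and released it. It rolled on and stuck with the plug at about 164°.
- I turned it past the bottom and released it again, and it rolled back and stuck at about 225°.
- Halfway between the two puts the plug at about 194.5°. The half-difference is about 30°, inside your 20–35° range.

**Last checks:**
- **Disc angle:** the plug reads 194.3° in the side camera. That agrees with the last 30.3° turn back from the second stick point.
- **Disagreement:** the top camera read 190–191°, but it also read about 3° below the side camera at the first stick point. The 11° tolerance covers the difference.
- **Grip:** the fingers are closed on the 8 mm disc with a 40 N grip setting, and the pose was steady.
- **Lever:** the knob's image position puts it upright to within about 0.1 rad.
- **Bystanders:** I never moved near the tray, vial or jar, but I did not measure them again at the end.

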